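Find the blind dowel hole in a mould bar and seat the locating pin

TASK

Take the square-headed locating pin out of the wooden rack and set its tip lightly on the centre line of the bright bar in the mould plate, towards either end, at least 30 mm from the middle. From there feel along the bar until the pin drops into the blind dowel hole, then push it fully home, upright with its collar on the bar, and let go; never press the pin on the plate or bar with more than 40 N, and leave the other two pins where they are.

Things in the scene. Friction and masses are not known exactly. Their poses are not given: they have to be found in the camera images.
- plate: Fixed steel mould plate lying flat, 150 (its x) by 280 (its y) by 34 mm high; origin at the centre of its underside on the table, z up. In its middle is a window 50 (x) by 160 (y) mm, filled by a bright flat bar whose top is 32 mm above the origin. A loose steel bush stands on the plate's face near one end (y about +120 mm).
- bar_mid (a point): Point fixed to the plate: middle of the window, at the bar's top face; axes as the plate's. The bar has one round blind hole, 13 mm across, 1 mm chamfer, 27 mm deep, on the line x = 0 through this point; its place along y is unmeasured, anywhere from -25 to +25 mm. Dull round stains on the bar are flat. The bar is stiffly held; working forces do not move it.
- pin_grip (a point): Centre of the 16 x 16 x 38 mm square head (sides along this point's x, y; z up the pin) of the loose steel pin to fit, about 110 g. 19 to 24 mm below it: a collar 22 mm across; then a 12 mm round shank, 24 mm long, tip 48 mm below the point, tapering to 9 mm over its last 3 mm. It stands in a rack hole, collar on the rack. Fully home, the point is 24 mm above the bar's top.
- rack: Fixed wooden rack 70 (its x) by 220 (its y) by 40 mm high, origin at the centre of its underside, with three holes 14 mm across and 28 mm deep at y = -75, 0 and +75 mm; each holds a pin. Which pin is in which hole varies.
- round_pin_grip (a point): Another pin in the rack, same size but with a round head 16 mm across; the point is the centre of its head. To be left alone.
- ball_pin_grip (a point): Another pin in the rack, with a thin neck and a 22 mm ball on top; the point lies 48 mm above its tip. To be left alone.
There are look-alikes about, which are no part of the job. Leave any orange or turquoise look-alike of the part that bears pin_grip alone.

How it is judged:
On the way, in this order (a step that is already met when the one before it is completed fails the run):
1. the square-headed pin is lifted out of the rack (height (world z) of pin_grip above 0.092 m), for 0.1 s.
2. the upright pin's tip rests on the bar, over 27 mm from the bar's middle and within 12 mm of its centre line (z of pin_grip in the frame of plate between 0.076 and 0.084 m and x of pin_grip in the frame of plate between -0.012 and 0.012 m and (y of pin_grip in the frame of plate above 0.027 m or y of pin_grip in the frame of plate below -0.027 m) and y of pin_grip in the frame of plate between -0.08 and 0.08 m and angle between pin_grip's own z axis and vertical below 0.2 rad and contact force between pin and plate above 0.3 N), for 0.1 s.
3. the pin's tip has dropped into the hole in the bar (z of pin_grip in the frame of plate below 0.074 m and x of pin_grip in the frame of plate between -0.012 and 0.012 m and y of pin_grip in the frame of plate between -0.04 and 0.04 m and angle between pin_grip's own z axis and vertical below 0.2 rad), for 0.1 s.
At the end, for the whole second after the job is handed in: The square-headed pin stands in the hole, collar within 1.5 mm of the bar (head centre under 57.5 mm above plate origin), within 6 mm of the centre line and 32 mm of the middle, upright within 0.06 rad, at rest, released; the other two pins within 15 mm of their start (z of pin_grip in the frame of plate below 0.0575 m and x of pin_grip in the frame of plate between -0.006 and 0.006 m and y of pin_grip in the frame of plate between -0.032 and 0.032 m and angle between pin_grip's own z axis and vertical below 0.06 rad and linear speed of pin below 0.02 m/s and distance of each of round_pin_grip, ball_pin_grip from where it was at the start of the episode below 0.015 m); the robot touches nothing.
It fails at once if the pin is pressed on the plate or bar with more than 40 N (contact force between pin and plate above 40 N).
It fails at once if one of the other two pins is taken or knocked out of place (distance of any of round_pin_grip, ball_pin_grip from where it was at the start of the episode above 0.02 m).
It also fails if it takes over 64 s, if anything falls off the work surface, if the arm or the gripper's body presses on something with over 40 N, if the wrist force passes 120 N, or if a joint passes its speed limit or range.

ROBOT

A 6-joint arm with a two-finger parallel gripper is mounted at the origin on the work surface. World frame = base frame: x ahead of the robot, y to its left, z up, the work surface at z = 0. Lengths are in m, angles in rad, forces in N, time in s.
With the tool pointing down it reaches from about 0.25 to 0.775 m from the base axis. Payload 4 kg.
Tool frame: the origin (TCP) lies on the centre line of the jaws, within the pads' length; the fingertips stand 8 mm ahead of it and the grasp point (between the pads) lies 11 mm behind it; y points along the fingers, x is the direction in which the jaws open and shut, and the axes are right-handed (so a half turn about y gives the same grasp; the last joint's range is limited). The gripper opens to 94 mm and grips with 3 to 60 N. Pads are 16 mm wide; open, the fingers measure 119 mm over their backs; the gripper's body (75 mm by 177 mm) begins 78 mm behind the grasp point.
Start: joints at [-0.103, 0.087, 1.371, -0, 1.684, -0.103], TCP at [0.55, -0, 0.214] pointing down, gripper open.
Joint ranges: [-3.1, 3.1], [-0.76, 2.03], [0.27, 2.55], [-1.08, 4.22], [0.17, 2.65], [-2.57, 2.57]. Speed limits (rad/s): [2.79, 2.79, 3.14, 3.14, 3.14, 3.14].

INTERFACE

Orientations are given as [roll, pitch, yaw] about the fixed x, y, z axes, in that order (R = Rz(yaw) Ry(pitch) Rx(roll)).
In Python, from bench import robot gives the robot as it stands.
- The arm moves only by the tool step_arm, never from a script. Its argument "commands" is a list of rows, each an object with "xyz": the shift along the world's x, y, z in m, a list of three; "twist": the turn, a rotation vector about the world's x, y, z in degrees, a list of three. In form: [{"xyz": [tx, ty, tz], "twist": [ax, ay, az]}, ...]. A call has 1 to 12 rows; each row is the pose to reach, as a shift and turn from the pose commanded when the call began; what a row does not reach only later rows make up. A row lasts 1/12 s, in which the tool goes at most 41.7 mm and 7.16 degrees, less where a joint would pass 70% of its speed; a pose out of reach is approached as far as the arm can. A call with a gripper value outside its range is refused whole. "fingers" is the closure in counts, from 0 (fully open) to 255 (shut), set as the call begins (left out, the last holds). The fingers move at their own pace and stop on an object; the grip force is fixed at half the most. Time passes only in rows, so rows that repeat a pose let the fingers close. It gives the time, the measured TCP pose, the force and the opening at its end, in the units of the state.
- robot.get_obs(): the state, without advancing time (a new reading comes with each control period).
- robot.snapshot(name): name is "scene" or "side" or "wrist"; returns (picture, depth): 384x512x3 uint8, red, green, blue; 384x512 float32, m along the optical axis (not along the pixel's ray), 0 where there is no reading.
- robot.camera_info(name): a dict with "fx", "fy", "cx", "cy" (pixels), "k1" (the pictures are not rectified: a ray, as slopes to the right and down, at radius r is drawn at 1 + k1 r^2 times it, then the intrinsics apply), "R" (3x3) and "t" (3): a world point X has camera coordinates R X + t. Camera axes: x right, y down, z forward; pixel columns grow to the right and rows downward; lengths in m; the calibration is good to about 2 mm. A picture is of the moment at which its call begins: read the wrist's pose just before it. camera_info takes no time and is no camera call; for the wrist camera it gives the pose at the moment of the call.
- robot.close_job(): hands the job in, once; it reports no verdict.
The state is a dict: "time": time; "joint_positions": joint angles; "qvel": joint speeds; "joint_torque": joint torques, N m; "tool_pos": TCP position; "ee_rot": TCP orientation; "wrist_force": force on the tool from outside, world axes, zero at the start; "wrist_torque": the same for the moment, N m; "width": finger opening in m.
Only numpy, scipy, OpenCV 4.12 (cv2) and the standard library are available. Lean on these libraries where they do the work, as an engineer would, in place of code of your own. Each camera call takes 0.05 s, during which the arm holds its last target.

## Working session

There is one attempt and no reset: what is moved stays moved. The work goes in short steps, Python scripts to look and compute and a tool call to move; the robot and the scene stay as the last step left them, time stands still between calls to the robot, and variables do not carry over. Pictures are saved under pics/ and viewed, and the job is handed in when it is done.

Besides the shell and the picture viewer there is one more tool, called after ">>>" as name([rows], argument=value, ...), one row to a line, values as JSON. step_arm: Moves the arm, as the interface text tells. Its arguments: {"type":"object","properties":{"commands":{"type":"array"},"fingers":{"type":"number"}},"required":["commands"]}

```bash
ls; mkdir -p pics; cat > h.py <<'E'
import numpy as np, cv2, pickle
from bench import robot
def snap(n,f):
    ci=robot.camera_info(n); p,d=robot.snapshot(n)
    cv2.imwrite(f'pics/{f}.png',p[:,:,::-1]); pickle.dump((p,d,ci),open(f'pics/{f}.pkl','wb')); return p,d,ci
def load(f): return pickle.load(open(f'pics/{f}.pkl','rb'))
def ray(ci,u,v):
    K=np.array([[ci['fx'],0,ci['cx']],[0,ci['fy'],ci['cy']],[0,0,1.]])
    q=cv2.undistortPoints(np.array([[[u,v]]],float),K,np.array([ci['k1'],0,0,0.]))[0,0]
    R=np.array(ci['R']);t=np.array(ci['t'])
    return -R.T@t, R.T@np.array([q[0],q[1],1.])
def onz(ci,u,v,z):
    o,d=ray(ci,u,v); return o+d*(z-o[2])/d[2]
def dep(ci,D,u,v):
    o,d=ray(ci,u,v); return o+d*D[int(round(v)),int(round(u))]
E
python3 - <<'E'
from h import *
for n in ['scene','side','wrist']:
    p,d,ci=snap(n,n+'0'); print(n,ci)
o=robot.get_obs();print(o)
E
```

```text
pics
scene {'fx': 352.5462856472113, 'fy': 352.5462856472113, 'cx': 258.3028877837078, 'cy': 195.53754086269265, 'k1': -0.0389948937699931, 'R': array([[ 0.36776603,  0.92985468,  0.01088175],
       [ 0.62520951, -0.23857989, -0.7430967 ],
       [-0.68837578,  0.2800891 , -0.66909557]]), 't': array([-0.13956231, -0.26726974,  1.06440328])}
side {'fx': 432.32894056412795, 'fy': 432.32894056412795, 'cx': 254.66087354418266, 'cy': 187.41050055759138, 'k1': -0.08854250539427422, 'R': array([[-0.95150001, -0.30719931, -0.01662282],
       [-0.15829771,  0.53520051, -0.82976036],
       [ 0.26379835, -0.78688563, -0.55787223]]), 't': array([0.43634265, 0.17390432, 0.86795817])}
wrist {'fx': 320.58650164749224, 'fy': 320.58650164749224, 'cx': 252.53048234693446, 'cy': 193.6010335958381, 'k1': 0.012832486071516191, 'R': array([[ 9.99995646e-01, -1.32695171e-03, -2.63560545e-03],
       [-6.47269501e-04, -9.70071722e-01,  2.42817699e-01],
       [-2.87893368e-03, -2.42814936e-01, -9.70068358e-01]]), 't': array([-0.54879832, -0.02474627,  0.39054034])}
{'time': 0.15, 'joint_positions': array([-1.03118567e-01,  8.77979149e-02,  1.37187709e+00, -7.01801904e-06,
        1.68359513e+00, -1.03120706e-01]), 'qvel': array([-0.00139293, -0.00177601, -0.00542519,  0.00069878,  0.0001589 ,
        0.00116763]), 'joint_torque': array([ 1.24418581e-03, -3.40636396e+01, -3.02795255e+01,  7.18983379e-02,
        3.04441026e-02, -1.11468453e-04]), 'tool_pos': array([5.49602153e-01, 2.39384299e-05, 2.12581329e-01]), 'ee_rot': array([-1.57063059e+00,  1.66929040e-03,  1.49397437e-06]), 'wrist_force': array([ 0.21040026, -0.52280947,  0.68635876]), 'wrist_torque': array([ 0.0415877 , -0.02023044, -0.01128803]), 'width': 0.0942089969637685}
```

View pics/scene0.png

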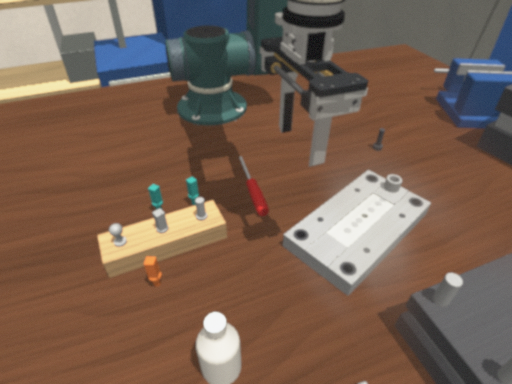

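View pics/side0.png

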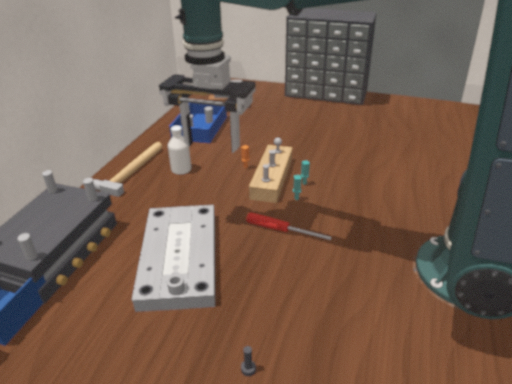

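View pics/wrist0.png

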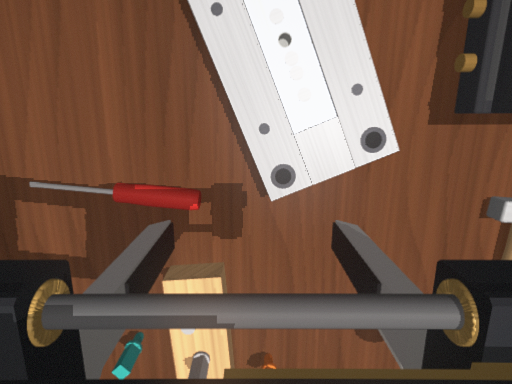

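The scene shows the rack at (165,238) and the plate at (360,225). In the rack there is a ball pin at (117,233) and two pins at (160,220) and (200,208). There are turquoise look-alikes at (155,195) and (192,188), an orange one at (152,268), and a loose dark pin at (379,140). Next I'll take close crops to decide which pin has the square head.

```bash
python3 - <<'E'
from h import *
p=load('scene0')[0][:,:,::-1]; a=cv2.resize(p[170:290,80:240],(800,600),interpolation=3); cv2.imwrite('pics/c1.png',a)
p=load('side0')[0][:,:,::-1]; a=cv2.resize(p[125:215,230:320],(600,600),interpolation=3); cv2.imwrite('pics/c2.png',a)
p=load('wrist0')[0][:,:,::-1]; a=cv2.resize(p[0:210,180:410],(657,600),interpolation=3); cv2.imwrite('pics/c3.png',a)
E
```

```text
(no output)
```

View pics/c1.png

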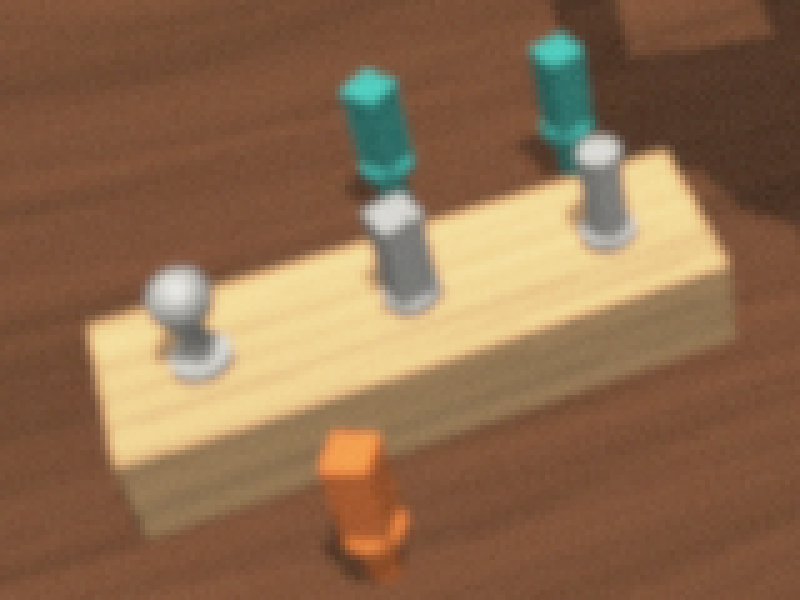

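View pics/c2.png

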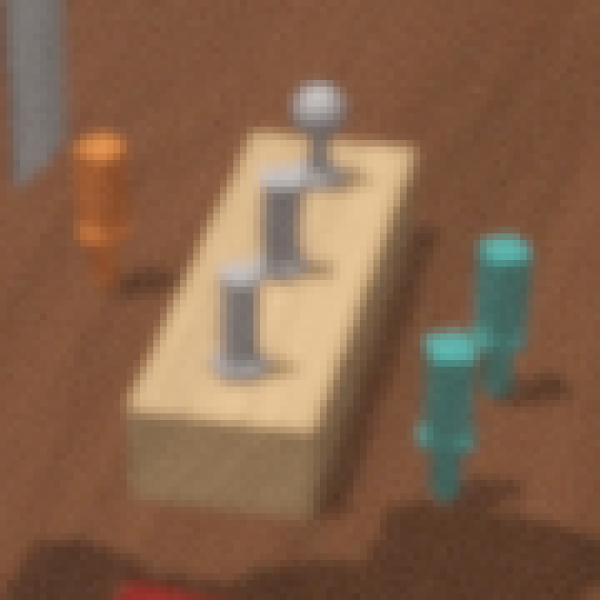

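View pics/c3.png

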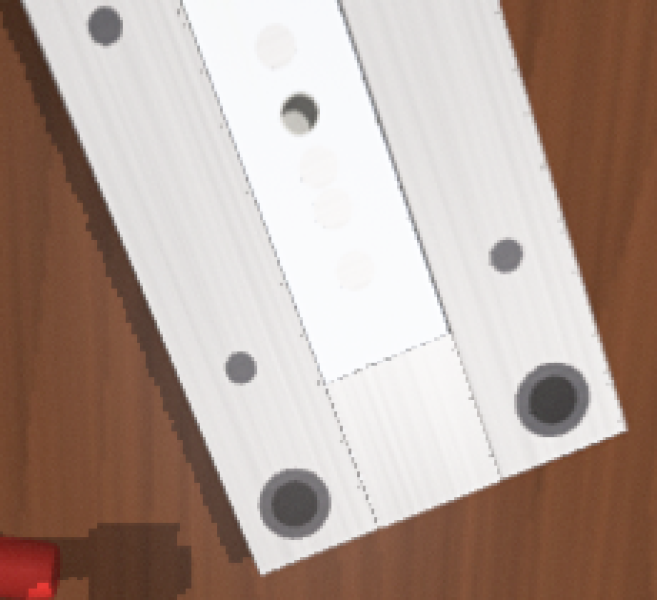

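Candidates (scene pixels):
- middle grey pin (159,213): flat square top
- right grey pin (200,201): round top
- ball pin (116,230)
- turquoise (154,188) and (192,180), orange (151,261)
- loose dark pin (379,140)

The square grey one in the middle hole matches the description. I'll locate it and the plate.

```bash
python3 - <<'E'
from h import *
p,d,c=load('scene0'); s=load('side0'); w=load('wrist0')
print('sq scene',onz(c,80+393/5,170+212/5,.083)); print('rd scene',onz(c,80+599/5,170+152/5,.083)); print('ball',onz(c,80+200/5,170+358/5,.042))
f=90/600
print('sq side',onz(s[2],230+284*f,125+180*f,.083),'rd',onz(s[2],230+241*f,125+275*f,.083))
q=230/657
# plate corners in wrist at z .034
for n,(u,v) in dict(c1=(262,573),c2=(626,431),b1=(331,381),b2=(449,335),win1=(181,0),win2=(338,0)).items():
    print(n,onz(w[2],180+u*q,v*q,.032 if n[0] in'bw' else .034))
print('hole',onz(w[2],180+300*q,114*q,.032))
print('plate scene corners',[onz(c,*x,.034).round(4) for x in [(286,238),(348,279),(430,208),(372,173)]])
print('rack scene top corners',[onz(c,80+u/5,170+v/5,.04).round(4) for u,v in [(90,325),(115,466),(733,265),(665,150)]])
E
```

```text
sq scene [ 0.48553621 -0.22917877  0.083     ]
rd scene [ 0.48118158 -0.15452359  0.083     ]
ball [ 0.49015733 -0.30485479  0.042     ]
sq side [ 0.48109552 -0.22653369  0.083     ] rd [ 0.4766812  -0.15293765  0.083     ]
c1 [ 0.57053051 -0.02552149  0.034     ]
c2 [0.70770973 0.03021739 0.034     ]
b1 [0.59568233 0.04903411 0.032     ]
b2 [0.63905126 0.0657961  0.032     ]
win1 [0.54015777 0.17726691 0.032     ]
win2 [0.59386754 0.17711087 0.032     ]
hole [0.58175736 0.14148259 0.032     ]
plate scene corners [array([ 0.5803, -0.0261,  0.034 ]), array([0.6968, 0.031 , 0.034 ]), array([0.6129, 0.2758, 0.034 ]), array([0.4766, 0.2324, 0.034 ])]
rack scene top corners [array([ 0.4582, -0.3408,  0.04  ]), array([ 0.5266, -0.3364,  0.04  ]), array([ 0.5121, -0.1161,  0.04  ]), array([ 0.4426, -0.1221,  0.04  ])]
```

>>> step_arm([
  {"xyz":[-0.008,-0.03,0],"twist":[0,0,0]},
  {"xyz":[-0.018,-0.065,0],"twist":[0,0,0]},
  {"xyz":[-0.028,-0.1,0],"twist":[0,0,0]},
  {"xyz":[-0.038,-0.135,0],"twist":[0,0,0]},
  {"xyz":[-0.048,-0.17,0],"twist":[0,0,0]},
  {"xyz":[-0.058,-0.205,0],"twist":[0,0,0]},
  {"xyz":[-0.064,-0.23,0],"twist":[0,0,0]},
  {"xyz":[-0.067,-0.245,0],"twist":[0,0,0]},
  {"xyz":[-0.067,-0.25,0],"twist":[0,0,0]},
  {"xyz":[-0.067,-0.25,0],"twist":[0,0,0]},
])

```text
time: 0.98
tool_pos: [0.4827, -0.2509, 0.2129]
ee_rot: [-1.57, 0.001, -0.002]
wrist_force: [-0.4, 0.8, 0.7]
width: 0.0936
```

```bash
python3 - <<'E'
from h import *
p,d,c=snap('wrist','w1'); print({k:np.round(v,4) for k,v in robot.get_obs().items()})
E
```

```text
{'time': np.float64(1.0333), 'joint_positions': array([-5.8200e-01,  7.4100e-02,  1.3856e+00,  7.0000e-04,  1.6828e+00,
       -5.8130e-01]), 'qvel': array([ 0.028 , -0.0104,  0.0047,  0.0034,  0.0029,  0.0015]), 'joint_torque': array([-8.42100e-01, -3.31654e+01, -3.03052e+01, -4.10000e-02,
        1.84000e-02, -2.15000e-02]), 'tool_pos': array([ 0.483 , -0.2498,  0.2131]), 'ee_rot': array([-1.5697e+00,  4.0000e-04, -6.0000e-04]), 'wrist_force': array([-0.1885, -0.654 ,  0.3236]), 'wrist_torque': array([ 0.0007,  0.0303, -0.0046]), 'width': np.float64(0.0939)}
```

View pics/w1.png

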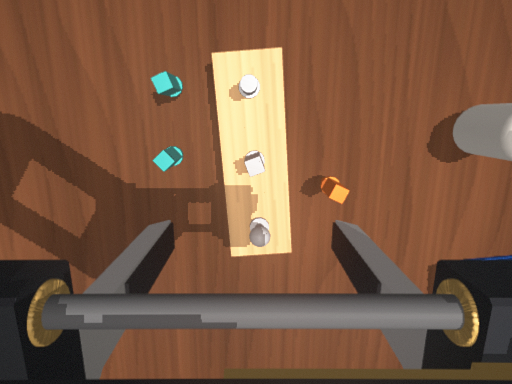

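```bash
python3 - <<'E'
from h import *
p,d,c=load('w1'); a=cv2.resize(p[145:180,235:275,::-1],None,fx=15,fy=15,interpolation=3); cv2.imwrite('pics/c4.png',a)
g=p[145:180,235:275].astype(int)
m=((g.min(2)>150)&((g.max(2)-g.min(2))<40)).astype(np.uint8)
D=d[145:180,235:275]; print(np.round(D[18,10:30],3))
for cn in cv2.findContours(m,0,1)[0]:
    if cv2.contourArea(cn)>40: print(cv2.minAreaRect(cn),cv2.contourArea(cn))
E
```

```text
[0.303 0.302 0.303 0.304 0.303 0.304 0.303 0.303 0.304 0.305 0.302 0.303
 0.303 0.303 0.304 0.303 0.304 0.305 0.335 0.347]
((20.672412872314453, 19.43103790283203), (18.012449264526367, 19.869400024414062), 68.19859313964844) 266.0
```

View pics/c4.png

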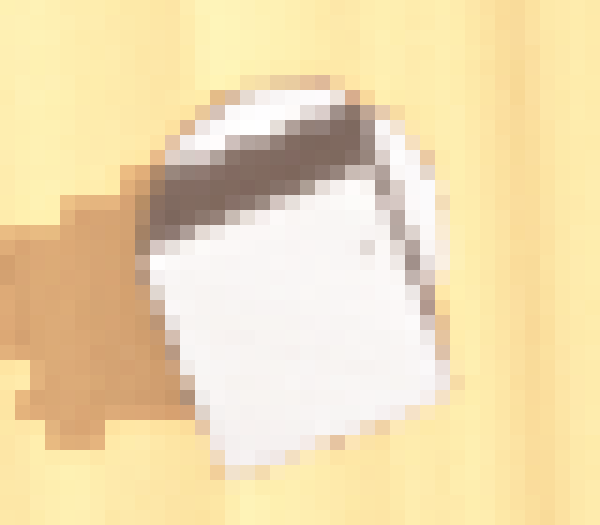

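```bash
python3 - <<'E'
from h import *
p,d,c=load('w1')
P=[onz(c,235+u/15-.5,145+v/15-.5,.083) for u,v in [(148,248),(372,172),(448,388),(228,475)]]
P=np.array(P); print(P.round(4),P.mean(0)); 
for i in range(4):
    e=P[(i+1)%4]-P[i]; print(np.hypot(*e[:2]),np.degrees(np.arctan2(e[1],e[0])))
print('turq', onz(c,163,83,.07),onz(c,164,161,.07),'or',onz(c,339,194,.07))
for u,v in [(163,83),(164,161),(339,194),(254,164),(252,85)]: print(dep(c,d,u,v))
E
```

```text
[[ 0.4747 -0.2244  0.083 ]
 [ 0.4888 -0.2196  0.083 ]
 [ 0.4936 -0.2334  0.083 ]
 [ 0.4797 -0.2389  0.083 ]] [ 0.48420771 -0.22907683  0.083     ]
0.014857523571868984 18.60236785438658
0.01454288451481738 -70.56924347839768
0.015034007430974147 -158.29779080920338
0.015354445525718822 108.81047235695436
turq [ 0.39961351 -0.15334015  0.07      ] [ 0.39531551 -0.22600344  0.07      ] or [ 0.56947691 -0.26001418  0.07      ]
[ 0.39845239 -0.15295611  0.06562687]
[ 0.39458779 -0.22637782  0.06739356]
[ 0.57022202 -0.26069551  0.06729595]
[ 0.48380302 -0.2272589   0.08283191]
[ 0.48218604 -0.15641026  0.08365625]
```

>>> step_arm([
  {"xyz":[0,0.008,-0.01],"twist":[0,0,4]},
  {"xyz":[0.0005,0.014,-0.03],"twist":[0,0,10]},
  {"xyz":[0.0005,0.018,-0.055],"twist":[0,0,15]},
  {"xyz":[0.0005,0.021,-0.075],"twist":[0,0,19]},
  {"xyz":[0.0005,0.021,-0.09],"twist":[0,0,19.6]},
  {"xyz":[0.0005,0.021,-0.1],"twist":[0,0,19.6]},
  {"xyz":[0.0005,0.021,-0.1],"twist":[0,0,19.6]},
  {"xyz":[0.0005,0.021,-0.1],"twist":[0,0,19.6]},
], fingers=90)

```text
time: 1.7
tool_pos: [0.4838, -0.2281, 0.1135]
ee_rot: [-1.57, 0.0, 0.343]
wrist_force: [0.4, -0.2, 0.2]
width: 0.0607
```

```bash
python3 - <<'E'
from h import *
p,d,c=snap('wrist','w2'); o=robot.get_obs(); print(o['time'],o['tool_pos'],o['ee_rot'],o['width'],o['wrist_force'])
E
```

```text
1.75 [ 0.48424161 -0.22873282  0.11448154] [-1.57184741e+00 -1.08938926e-03  3.42698892e-01] 0.060720766731087596 [0.30650639 0.38425137 1.46012405]
```

View pics/w2.png

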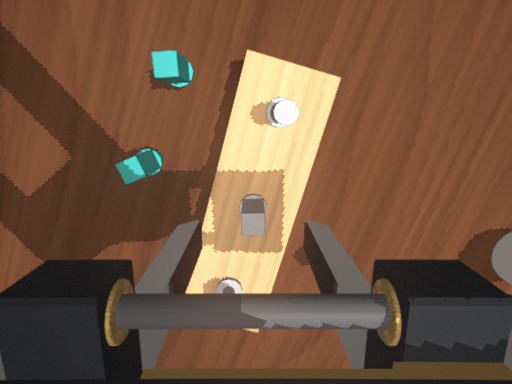

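The square head at (253,220) is centred between the jaws and square to them. I'll go down and grip.

>>> step_arm([
  {"xyz":[0,0,-0.01],"twist":[0,0,0]},
  {"xyz":[0,0,-0.025],"twist":[0,0,0]},
  {"xyz":[0,0,-0.04],"twist":[0,0,0]},
  {"xyz":[0,0,-0.052],"twist":[0,0,0]},
  {"xyz":[0,0,-0.058],"twist":[0,0,0]},
  {"xyz":[0,0,-0.058],"twist":[0,0,0]},
  {"xyz":[0,0,-0.058],"twist":[0,0,0]},
])

```text
time: 2.33
tool_pos: [0.4836, -0.2291, 0.0556]
ee_rot: [-1.571, -0.0, 0.342]
wrist_force: [-0.2, 0.5, -0.2]
width: 0.0605
```

>>> step_arm([
  {"xyz":[0,0,0],"twist":[0,0,0]},
  {"xyz":[0,0,0],"twist":[0,0,0]},
  {"xyz":[0,0,0],"twist":[0,0,0]},
  {"xyz":[0,0,0],"twist":[0,0,0]},
  {"xyz":[0,0,0],"twist":[0,0,0]},
  {"xyz":[0,0,0],"twist":[0,0,0]},
  {"xyz":[0,0,0],"twist":[0,0,0]},
  {"xyz":[0,0,0],"twist":[0,0,0]},
], fingers=255)

```text
time: 3.0
tool_pos: [0.4836, -0.229, 0.0556]
ee_rot: [-1.571, -0.0, 0.342]
wrist_force: [-0.2, -0.1, 0.2]
width: 0.016
```

>>> step_arm([
  {"xyz":[0,0,0.006],"twist":[0,0,0]},
  {"xyz":[0,0,0.015],"twist":[0,0,0]},
  {"xyz":[0,0,0.025],"twist":[0,0,0]},
  {"xyz":[0,0,0.04],"twist":[0,0,0]},
  {"xyz":[0,0,0.06],"twist":[0,0,0]},
  {"xyz":[0,0,0.08],"twist":[0,0,0]},
  {"xyz":[0,0,0.095],"twist":[0,0,0]},
  {"xyz":[0,0,0.1],"twist":[0,0,0]},
  {"xyz":[0,0,0.1],"twist":[0,0,0]},
])

```text
time: 3.75
tool_pos: [0.4843, -0.2296, 0.1583]
ee_rot: [-1.574, -0.003, 0.342]
wrist_force: [-0.7, -0.3, -1.4]
width: 0.0165
```

```bash
python3 - <<'E'
from h import *
p,d,c=snap('side','s3'); o=robot.get_obs(); print(o['time'],o['tool_pos'],o['ee_rot'],o['width'],o['wrist_force'],o['wrist_torque'])
cv2.imwrite('pics/s3c.png',cv2.resize(p[100:220,200:340,::-1],None,fx=5,fy=5,interpolation=3))
E
```

```text
3.8 [ 0.48363733 -0.22914965  0.15644686] [-1.57193081e+00 -8.25947466e-04  3.42082197e-01] 0.015606216095311773 [-0.07690287 -0.50705042 -1.4234114 ] [ 0.02578854 -0.02498401 -0.0085189 ]
```

View pics/s3c.png

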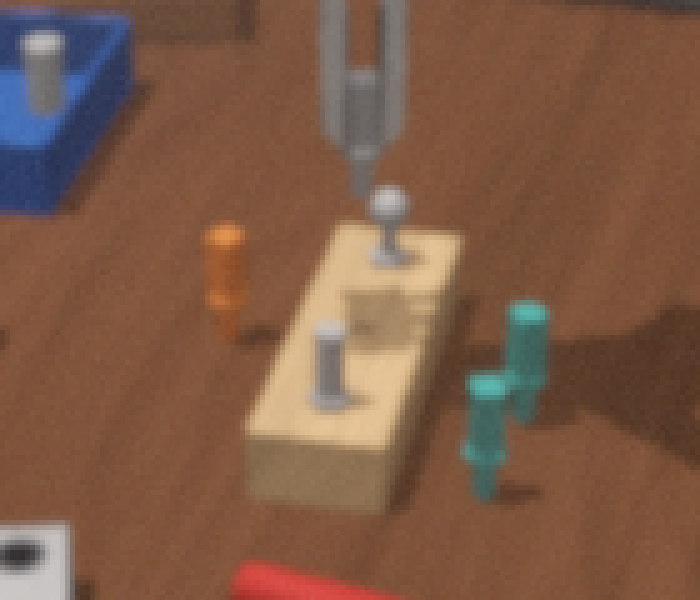

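>>> step_arm([
  {"xyz":[0.006,0.015,0.01],"twist":[0,0,0]},
  {"xyz":[0.02,0.045,0.02],"twist":[0,0,0]},
  {"xyz":[0.034,0.08,0.03],"twist":[0,0,0.5]},
  {"xyz":[0.048,0.115,0.04],"twist":[0,0,1]},
  {"xyz":[0.062,0.15,0.044],"twist":[0,0,1.5]},
  {"xyz":[0.076,0.185,0.044],"twist":[0,0,2]},
  {"xyz":[0.09,0.22,0.044],"twist":[0,0,2.5]},
  {"xyz":[0.104,0.253,0.044],"twist":[0,0,2.5]},
  {"xyz":[0.116,0.282,0.044],"twist":[0,0,2.5]},
  {"xyz":[0.123,0.299,0.044],"twist":[0,0,2.5]},
  {"xyz":[0.126,0.305,0.044],"twist":[0,0,2.5]},
  {"xyz":[0.126,0.305,0.044],"twist":[0,0,2.5]},
])

```text
time: 4.8
tool_pos: [0.609, 0.0772, 0.1975]
ee_rot: [-1.57, 0.003, 0.388]
wrist_force: [-0.4, -0.2, -1.5]
width: 0.0158
```

```bash
python3 - <<'E'
from h import *
robot.snapshot('side')
p,d,c=snap('wrist','w4'); o=robot.get_obs(); print(o['time'],o['tool_pos'],o['ee_rot'],o['width'],o['wrist_force'],o['wrist_torque'])
E
```

```text
4.9 [0.6088913  0.07504173 0.19844889] [-1.5708902   0.00238301  0.38517752] 0.016185457724044908 [ 0.05467467 -0.48645096 -0.42834143] [-0.02145371 -0.04173613  0.00133503]
```

View pics/w4.png

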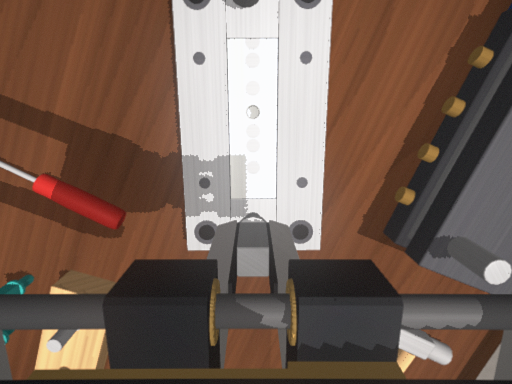

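```bash
python3 - <<'E'
from h import *
p,d,c=load('w4'); cv2.imwrite('pics/c5.png',cv2.resize(p[30:205,215:295,::-1],None,fx=3.4,fy=3.4,interpolation=3))
cv2.imwrite('pics/c6.png',cv2.resize(p[0:50,160:345,::-1],None,fx=4,fy=4,interpolation=3))
E
```

```text
(no output)
```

View pics/c5.png

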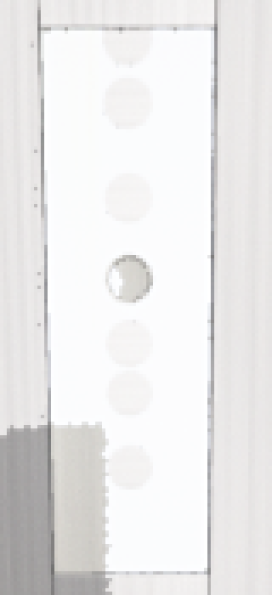

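View pics/c6.png

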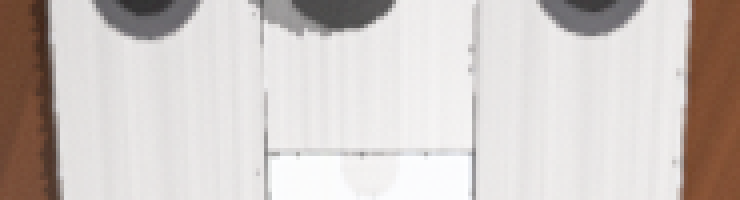

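```bash
python3 - <<'E'
from h import *
p,d,c=load('w4')
q=lambda u,v,z=.032: onz(c,215+u/3.4-.3,30+v/3.4-.3,z)[:2]
TL,TR,BL,BR,H=[q(*x) for x in [(42,27),(216,27),(51,573),(208,573),(129,278)]]
T=(TL+TR)/2;B=(BL+BR)/2; ax=(T-B)/np.linalg.norm(T-B); M=(T+B)/2
print(TL,TR,BL,BR,'len',np.linalg.norm(T-B),np.linalg.norm(TR-TL),np.linalg.norm(BR-BL))
print('M',M,'H',H,'ax',ax,np.degrees(np.arctan2(-ax[0],ax[1])), 'w', np.degrees(np.arctan2(*(TR-TL)[::-1])),np.degrees(np.arctan2(*(BR-BL)[::-1])))
xa=np.array([ax[1],-ax[0]]); print('hole rel',(H-M)@xa,(H-M)@ax)
for f in [.035,-.035]: print(f,M+f*ax)
# pin tip/collar seen?
E
```

```text
[0.53247251 0.1966907 ] [0.57817258 0.21517597] [0.59236062 0.04822957] [0.63886754 0.06713998] len 0.1600396955282519 0.04929707370125536 0.05020455246738543
M [0.58546831 0.13180905] H [0.58115385 0.14225443] ax [-0.37672862  0.92632367] 22.131192485865725 w 22.022895141264776 22.12740521590192
hole rel -6.151224255564589e-05 0.011301180374139934
0.035 [0.57228281 0.16423038]
-0.035 [0.59865381 0.09938773]
```

>>> step_arm([
  {"xyz":[-0.008,0.02,0],"twist":[0,0,0]},
  {"xyz":[-0.02,0.048,-0.005],"twist":[0,0,0]},
  {"xyz":[-0.032,0.075,-0.02],"twist":[0,0,0]},
  {"xyz":[-0.0376,0.0892,-0.045],"twist":[0,0,0]},
  {"xyz":[-0.0376,0.0892,-0.075],"twist":[0,0,0]},
  {"xyz":[-0.0376,0.0892,-0.1],"twist":[0,0,0]},
  {"xyz":[-0.0376,0.0892,-0.115],"twist":[0,0,0]},
  {"xyz":[-0.0376,0.0892,-0.12],"twist":[0,0,0]},
  {"xyz":[-0.0376,0.0892,-0.12],"twist":[0,0,0]},
  {"xyz":[-0.0376,0.0892,-0.12],"twist":[0,0,0]},
])

```text
time: 5.73
tool_pos: [0.5725, 0.1641, 0.0805]
ee_rot: [-1.571, -0.001, 0.384]
wrist_force: [0.4, 0.5, -0.2]
width: 0.0158
```

```bash
python3 - <<'E'
from h import *
p,d,c=snap('scene','s5');p2,_,_=snap('side','s6'); o=robot.get_obs(); print(o['time'],o['tool_pos'],o['ee_rot'],o['wrist_force'],o['wrist_torque'])
cv2.imwrite('pics/c7.png',np.hstack([cv2.resize(p[150:270,290:430,::-1],(560,480),interpolation=3)]))
cv2.imwrite('pics/c8.png',cv2.resize(p2[190:310,110:250,::-1],(560,480),interpolation=3))
E
```

```text
5.8333 [0.57327772 0.1647308  0.08168075] [-1.57165986 -0.00368487  0.38469491] [-0.30580587  0.06160116 -1.05935697] [ 0.02603028 -0.06327219  0.04315993]
```

View pics/c7.png

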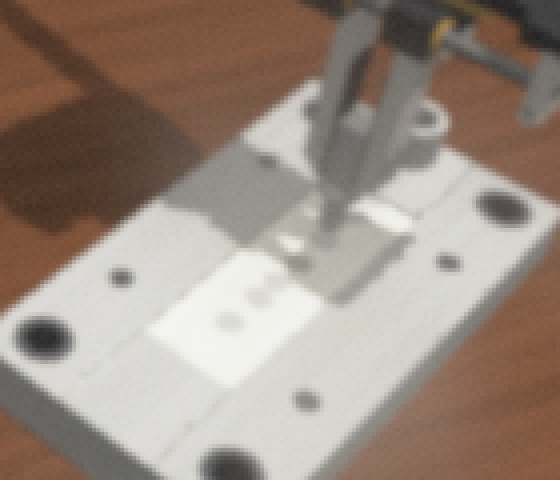

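View pics/c8.png

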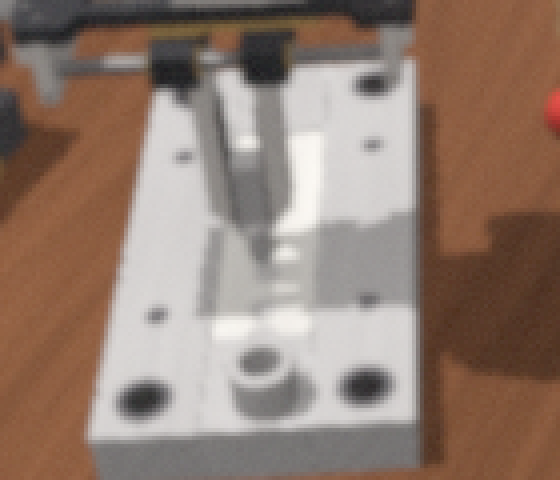

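The pin hangs a few mm above the bar, on the bush side of the hole. I'll lower it in small steps.

>>> step_arm([
  {"xyz":[0,0,-0.003],"twist":[0,0,0]},
  {"xyz":[0,0,-0.006],"twist":[0,0,0]},
  {"xyz":[0,0,-0.007],"twist":[0,0,0]},
  {"xyz":[0,0,-0.0075],"twist":[0,0,0]},
  {"xyz":[0,0,-0.0075],"twist":[0,0,0]},
])

```text
time: 6.25
tool_pos: [0.5718, 0.1652, 0.0718]
ee_rot: [-1.571, 0.0, 0.386]
wrist_force: [0.2, 0.3, -1.2]
width: 0.016
```

>>> step_arm([
  {"xyz":[0,0,-0.0005],"twist":[0,0,0]},
  {"xyz":[0,0,-0.0005],"twist":[0,0,0]},
])

```text
time: 6.42
tool_pos: [0.572, 0.1653, 0.0716]
ee_rot: [-1.571, -0.0, 0.386]
wrist_force: [0.6, 0.9, -1.2]
width: 0.0157
```

>>> step_arm([
  {"xyz":[0,0,-0.0005],"twist":[0,0,0]},
  {"xyz":[0,0,-0.0005],"twist":[0,0,0]},
])

```text
time: 6.58
tool_pos: [0.572, 0.1653, 0.0715]
ee_rot: [-1.571, -0.0, 0.386]
wrist_force: [-0.8, -0.8, 1.9]
width: 0.016
```

>>> step_arm([
  {"xyz":[0,0,-0.0003],"twist":[0,0,0]},
  {"xyz":[0,0,-0.0003],"twist":[0,0,0]},
  {"xyz":[0,0,-0.0003],"twist":[0,0,0]},
])

```text
time: 6.83
tool_pos: [0.5721, 0.1653, 0.0716]
ee_rot: [-1.571, -0.001, 0.386]
wrist_force: [-1.7, 0.1, 5.0]
width: 0.016
```

```bash
python3 - <<'E'
from h import *
p,d,c=snap('wrist','w7'); o=robot.get_obs(); print(o['time'],o['tool_pos'],o['ee_rot'],o['wrist_force'],o['wrist_torque'])
E
```

```text
6.8833 [0.57208576 0.16527294 0.0715756 ] [-1.57089895e+00 -8.74603388e-04  3.85736323e-01] [-1.41218808  0.43521725  3.73477913] [-0.00946817  0.50709437  0.01442319]
```

View pics/w7.png

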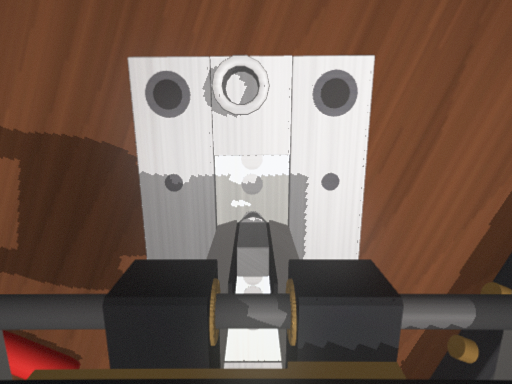

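>>> step_arm([
  {"xyz":[0.0004,-0.0009,0],"twist":[0,0,0]},
  {"xyz":[0.0011,-0.0028,0],"twist":[0,0,0]},
  {"xyz":[0.0019,-0.0046,0],"twist":[0,0,0]},
  {"xyz":[0.0026,-0.0065,0],"twist":[0,0,0]},
  {"xyz":[0.0034,-0.0083,0],"twist":[0,0,0]},
  {"xyz":[0.0041,-0.0102,0],"twist":[0,0,0]},
  {"xyz":[0.0049,-0.012,0],"twist":[0,0,0]},
  {"xyz":[0.0057,-0.0139,0],"twist":[0,0,0]},
  {"xyz":[0.006,-0.0148,0],"twist":[0,0,0]},
])

```text
time: 7.63
tool_pos: [0.5785, 0.1518, 0.0715]
ee_rot: [-1.568, -0.003, 0.386]
wrist_force: [-1.8, 4.3, 6.0]
width: 0.0158
```

>>> step_arm([
  {"xyz":[0.0004,-0.0009,0],"twist":[0,0,0]},
  {"xyz":[0.0008,-0.0019,0],"twist":[0,0,0]},
  {"xyz":[0.0011,-0.0028,-0.0003],"twist":[0,0,0]},
  {"xyz":[0.0015,-0.0037,-0.0003],"twist":[0,0,0]},
])

```text
time: 7.97
tool_pos: [0.5798, 0.1487, 0.0715]
ee_rot: [-1.568, -0.003, 0.386]
wrist_force: [-1.8, 4.2, 5.4]
width: 0.0158
```

>>> step_arm([
  {"xyz":[0.0004,-0.0009,0],"twist":[0,0,0]},
  {"xyz":[0.0008,-0.0019,-0.0003],"twist":[0,0,0]},
  {"xyz":[0.0008,-0.0019,-0.0003],"twist":[0,0,0]},
])

```text
time: 8.22
tool_pos: [0.5807, 0.1469, 0.0713]
ee_rot: [-1.567, -0.003, 0.386]
wrist_force: [-3.0, 5.2, 6.3]
width: 0.016
```

>>> step_arm([
  {"xyz":[0.0004,-0.0009,0],"twist":[0,0,0]},
  {"xyz":[0.0008,-0.0019,0],"twist":[0,0,0]},
  {"xyz":[0.0008,-0.0019,0],"twist":[0,0,0]},
])

```text
time: 8.47
tool_pos: [0.5813, 0.1423, 0.0696]
ee_rot: [-1.572, 0.0, 0.386]
wrist_force: [0.0, -0.2, -2.1]
width: 0.016
```

>>> step_arm([
  {"xyz":[0.0004,-0.0009,0],"twist":[0,0,0]},
  {"xyz":[0.0006,-0.0014,0],"twist":[0,0,0]},
  {"xyz":[0.0006,-0.0014,0],"twist":[0,0,0]},
])

```text
time: 8.72
tool_pos: [0.5811, 0.1413, 0.0691]
ee_rot: [-1.57, 0.001, 0.385]
wrist_force: [-0.8, 0.4, -0.9]
width: 0.0159
```

>>> step_arm([
  {"xyz":[-0.0003,0.0007,-0.0005],"twist":[0,0,0]},
  {"xyz":[-0.0003,0.0007,-0.0015],"twist":[0,0,0]},
  {"xyz":[-0.0003,0.0007,-0.0025],"twist":[0,0,0]},
  {"xyz":[-0.0003,0.0007,-0.0025],"twist":[0,0,0]},
])

```text
time: 9.05
tool_pos: [0.5813, 0.142, 0.0672]
ee_rot: [-1.571, 0.0, 0.386]
wrist_force: [0.3, 0.8, -0.5]
width: 0.0159
```

>>> step_arm([
  {"xyz":[0,0,-0.001],"twist":[0,0,0]},
  {"xyz":[0,0,-0.002],"twist":[0,0,0]},
  {"xyz":[0,0,-0.003],"twist":[0,0,0]},
  {"xyz":[0,0,-0.003],"twist":[0,0,0]},
])

```text
time: 9.38
tool_pos: [0.5812, 0.1421, 0.0643]
ee_rot: [-1.571, 0.0, 0.386]
wrist_force: [-0.2, -0.1, -1.8]
width: 0.0159
```

```bash
python3 - <<'E'
from h import *
p,_,_=snap('side','s9');p2,_,_=snap('scene','s10'); o=robot.get_obs(); print(o['time'],o['tool_pos'],o['ee_rot'],o['wrist_force'],o['wrist_torque'])
a=cv2.resize(p[190:310,110:250,::-1],(400,343),interpolation=3);b=cv2.resize(p2[150:270,290:430,::-1],(400,343),interpolation=3)
cv2.imwrite('pics/c9.png',np.hstack([a,b]))
E
```

```text
9.4833 [0.58123295 0.14205483 0.06442496] [-1.57092047e+00  2.60617061e-04  3.85634465e-01] [-0.69363996 -0.09967158 -1.508293  ] [ 0.01539824 -0.02850214  0.01067447]
```

View pics/c9.png

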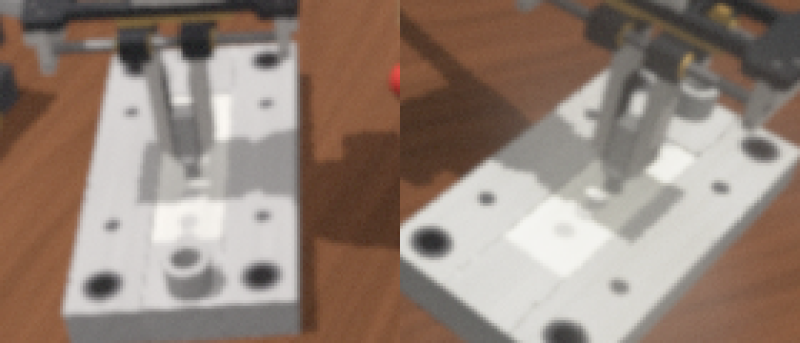

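The pin has dropped in with no side load. I'll push it down.

>>> step_arm([
  {"xyz":[0,0,-0.001],"twist":[0,0,0]},
  {"xyz":[0,0,-0.002],"twist":[0,0,0]},
  {"xyz":[0,0,-0.0035],"twist":[0,0,0]},
  {"xyz":[0,0,-0.005],"twist":[0,0,0]},
  {"xyz":[0,0,-0.0065],"twist":[0,0,0]},
  {"xyz":[0,0,-0.008],"twist":[0,0,0]},
  {"xyz":[0,0,-0.008],"twist":[0,0,0]},
])

```text
time: 10.07
tool_pos: [0.581, 0.1421, 0.056]
ee_rot: [-1.571, 0.001, 0.386]
wrist_force: [0.7, -0.8, -1.4]
width: 0.016
```

>>> step_arm([
  {"xyz":[0,0,-0.001],"twist":[0,0,0]},
  {"xyz":[0,0,-0.002],"twist":[0,0,0]},
  {"xyz":[0,0,-0.0035],"twist":[0,0,0]},
  {"xyz":[0,0,-0.005],"twist":[0,0,0]},
  {"xyz":[0,0,-0.0065],"twist":[0,0,0]},
  {"xyz":[0,0,-0.0075],"twist":[0,0,0]},
  {"xyz":[0,0,-0.0075],"twist":[0,0,0]},
])

```text
time: 10.65
tool_pos: [0.5811, 0.1421, 0.0487]
ee_rot: [-1.571, 0.001, 0.386]
wrist_force: [0.3, -0.4, -0.4]
width: 0.0156
```

>>> step_arm([
  {"xyz":[0,0,-0.0005],"twist":[0,0,0]},
  {"xyz":[0,0,-0.001],"twist":[0,0,0]},
  {"xyz":[0,0,-0.001],"twist":[0,0,0]},
])

```text
time: 10.9
tool_pos: [0.5813, 0.1422, 0.0481]
ee_rot: [-1.571, -0.0, 0.386]
wrist_force: [-0.4, -0.9, -1.1]
width: 0.0159
```

>>> step_arm([
  {"xyz":[0,0,-0.0005],"twist":[0,0,0]},
  {"xyz":[0,0,-0.0008],"twist":[0,0,0]},
  {"xyz":[0,0,-0.0008],"twist":[0,0,0]},
])

```text
time: 11.15
tool_pos: [0.5814, 0.1422, 0.0476]
ee_rot: [-1.571, -0.0, 0.386]
wrist_force: [-0.9, 0.6, -0.3]
width: 0.0161
```

>>> step_arm([
  {"xyz":[0,0,-0.0005],"twist":[0,0,0]},
  {"xyz":[0,0,-0.0005],"twist":[0,0,0]},
  {"xyz":[0,0,-0.0005],"twist":[0,0,0]},
])

```text
time: 11.4
tool_pos: [0.5814, 0.1422, 0.0476]
ee_rot: [-1.571, -0.001, 0.386]
wrist_force: [-2.0, -0.1, 3.7]
width: 0.0157
```

>>> step_arm([
  {"xyz":[0,0,-0.0005],"twist":[0,0,0]},
  {"xyz":[0,0,-0.0008],"twist":[0,0,0]},
  {"xyz":[0,0,-0.0008],"twist":[0,0,0]},
])

```text
time: 11.65
tool_pos: [0.5815, 0.1422, 0.0476]
ee_rot: [-1.571, -0.001, 0.386]
wrist_force: [-3.6, -0.3, 7.0]
width: 0.0158
```

>>> step_arm([
  {"xyz":[0,0,0.0008],"twist":[0,0,0]},
  {"xyz":[0,0,0.0012],"twist":[0,0,0]},
  {"xyz":[0,0,0.0012],"twist":[0,0,0]},
])

```text
time: 11.9
tool_pos: [0.5814, 0.1422, 0.0476]
ee_rot: [-1.571, -0.0, 0.386]
wrist_force: [-0.5, -0.4, 4.8]
width: 0.0158
```

>>> step_arm([
  {"xyz":[0,0,0],"twist":[0,0,0]},
  {"xyz":[0,0,0],"twist":[0,0,0]},
  {"xyz":[0,0,0],"twist":[0,0,0]},
  {"xyz":[0,0,0],"twist":[0,0,0]},
  {"xyz":[0,0,0],"twist":[0,0,0]},
  {"xyz":[0,0,0],"twist":[0,0,0]},
], fingers=100)

```text
time: 12.4
tool_pos: [0.5813, 0.1422, 0.0469]
ee_rot: [-1.571, 0.0, 0.386]
wrist_force: [0.3, -0.3, -0.3]
width: 0.0525
```

>>> step_arm([
  {"xyz":[0,0,0.005],"twist":[0,0,0]},
  {"xyz":[0,0,0.015],"twist":[0,0,0]},
  {"xyz":[0,0,0.03],"twist":[0,0,0]},
  {"xyz":[0,0,0.05],"twist":[0,0,0]},
  {"xyz":[0,0,0.075],"twist":[0,0,0]},
  {"xyz":[0,0,0.1],"twist":[0,0,0]},
  {"xyz":[0,0,0.125],"twist":[0,0,0]},
  {"xyz":[0,0,0.14],"twist":[0,0,0]},
  {"xyz":[0,0,0.15],"twist":[0,0,0]},
  {"xyz":[0,0,0.15],"twist":[0,0,0]},
])

```text
time: 13.23
tool_pos: [0.5827, 0.1424, 0.2013]
ee_rot: [-1.572, -0.007, 0.386]
wrist_force: [-0.3, 0.4, 0.9]
width: 0.0574
```

```bash
python3 - <<'E'
from h import *
p,d,c=snap('wrist','w11');s,ds,cs=snap('side','s12');e,_,_=snap('scene','s13'); o=robot.get_obs(); print(o['time'],o['tool_pos'],o['width'],o['wrist_force'])
a=cv2.resize(s[130:310,110:320,::-1],(400,343),interpolation=3);b=cv2.resize(e[150:290,80:440,::-1],(400,343),interpolation=3)
cv2.imwrite('pics/c10.png',np.hstack([a,b]))
for v in range(195,245,5): print(v,[round(float(dep(c,d,u,v)[2]),4) for u in (245,253,261)])
E
```

```text
13.3833 [0.58075552 0.14210252 0.19601862] 0.057070887271572966 [-0.72101893 -0.21707124 -0.58133452]
195 [0.0748, 0.0742, 0.032]
200 [0.0321, 0.0328, 0.0316]
205 [0.0321, 0.0322, 0.0323]
210 [0.0322, 0.0326, 0.0309]
215 [0.0314, 0.0312, 0.0321]
220 [0.0319, 0.0327, 0.0316]
225 [0.0317, 0.0324, 0.032]
230 [0.0316, 0.0317, 0.0316]
235 [0.3721, 0.0313, 0.033]
240 [0.0315, 0.0311, 0.0317]
```

View pics/c10.png

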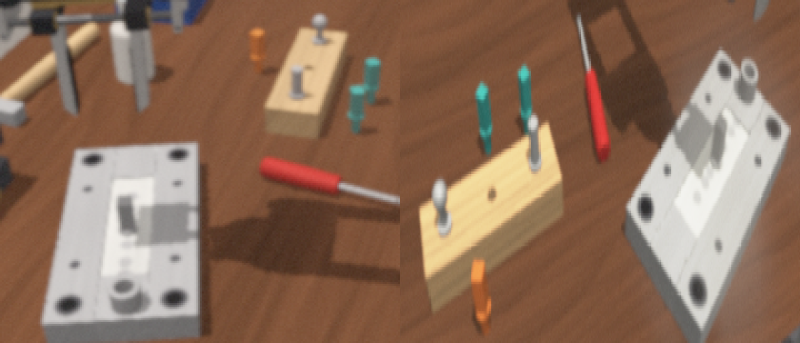

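View pics/w11.png

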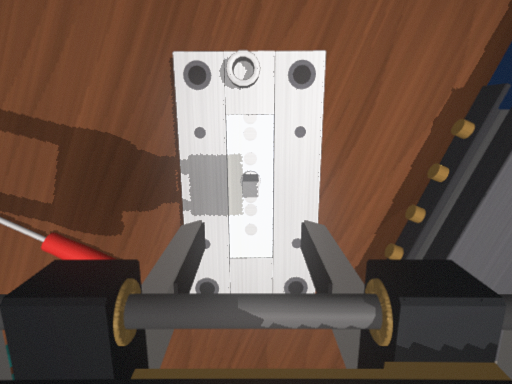

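The wrist view shows the head at (250,187). Its top measures 74.5 mm by depth, against 75 mm expected when fully home. The side and scene views show the ball and round pins still in the rack, and nothing is touching the gripper.

```bash
python3 -c "
from bench import robot; print(robot.close_job())"
```

```text
the job is handed in; nothing more can be done
None
```

The square-headed pin is fully home in the dowel hole and released. I handed the job in at about 13.4 s of the 64 s limit, and `close_job` gives no verdict.

- **What I did:** I took the pin from the middle rack hole and set its tip on the bar about 36 mm from the middle, at the bush end. I then slid it along the bar until it dropped in, at about y = +11 mm, pushed it down until the collar stopped it, and let go.
- **Forces:** the wrist force readings stayed below about 9 N at the end of each move; peaks within a move were not recorded.
- **Seating:** the tool stopped at 47.6 mm, exactly 24 mm below where the tip first touched the bar. Depth put the head top at about 74.5 mm (75 mm expected).
- **Other pins and gripper:** in the last pictures the ball and round pins still stand in the rack, and the gripper is clear of everything. I judged this by eye and did not measure the pins' positions again.
- **Uprightness:** I did not measure the tilt directly; I inferred it from the seated collar and a level depth reading across the head top.
- **Disagreement:** the side and scene cameras differed by 2–5 mm when locating the pin, and the scene camera differed by a similar amount on the plate. I used the wrist camera for the plate and hole, and for the pin I mainly relied on it. No check failed.

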